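# Raise the counterweighted stencil frame and release the vacuum

### The arm

A 6-joint arm with a two-finger parallel gripper is mounted at the origin on the work surface. World frame = base frame: x ahead of the robot, y to its left, z up, the work surface at z = 0. Lengths are in m, angles in rad, forces in N, time in s.
With the tool pointing down it reaches from about 0.4 to 0.825 m from the base axis. Payload 7 kg.
Tool frame: the origin (TCP) lies on the centre line of the jaws, within the pads' length; the fingertips stand 11 mm ahead of it and the grasp point (between the pads) lies 8 mm behind it; z points along the fingers, y is the direction in which the jaws open and shut (so a half turn about z gives the same grasp; the last joint's range is limited). The gripper opens to 88 mm and grips with 3 to 60 N. Pads are 19 mm wide; open, the fingers measure 130 mm over their backs; the gripper's body (78 mm by 193 mm) begins 47 mm behind the grasp point.
Start: joints at [-0.818, 0.359, 0.012, 0, -1.224, -0.288], TCP at [0.303, -0.603, 0.238] pointing down, gripper open.
Joint ranges: [-3.07, 3.07], [-1.43, 2.12], [-1.02, 1.25], [-3.03, 1.67], [-3.05, -0], [-3.03, 3.03]. Speed limits (rad/s): [2.39, 2.39, 3.01, 3.14, 3.14, 3.14].

### API

Orientations are given as [roll, pitch, yaw] about the fixed x, y, z axes, in that order (R = Rz(yaw) Ry(pitch) Rx(roll)).
In Python, from station import * gives the robot as it stands.
- The arm moves only by the tool play_rows, never from a script. Its argument "targets" is a list of rows, each a list of 7 numbers: the turn, a rotation vector about the world's x, y, z in rad, then the shift along the world's x, y, z in m, then the opening, from 0 (shut) to 1 (fully open). A call has 1 to 12 rows; each row shifts and turns the pose as measured when the row begins; what a row does not reach is not made up. A row lasts 1/8 s, in which the tool goes at most 62.5 mm and 10.7 degrees, less where a joint would pass 70% of its speed; a pose out of reach is approached as far as the arm can. A call is refused whole if a number of a shift passes 0.0625 or a number of a turn 0.188, either way. A call with a gripper value outside its range is refused whole. The fingers move at their own pace and stop on an object; "grip_force" is the grip in N (left out, the last holds). Time passes only in rows, so rows that do not move let the fingers close. It gives the time, the measured TCP pose, the force and the opening at its end, in the units of the state.
- get_state(): the state, without advancing time (a new reading comes with each control period).
- grab_frame(name): name is "scene" or "top" or "wrist"; returns (picture, depth): 384x512x3 uint8, blue, green, red; 384x512 float32, m along the optical axis (not along the pixel's ray), 0 where there is no reading.
- camera_params(name): a dict with "camera_matrix" (3x3 intrinsics, pixels), "extrinsics" (4x4, takes a point from world to camera coordinates); the wrist camera has in their place "hand_eye" (4x4, takes a point from camera to tool coordinates, whose origin is the TCP and whose axes are the flange's). Camera axes: x right, y up, looking along -z (the intrinsics and any distortion apply to the point x, -y, -z); pixel columns grow to the right and rows downward; lengths in m; the calibration is good to about 2 mm. A picture is of the moment at which its call begins: read the wrist's pose just before it. camera_params takes no time and is no camera call.
- job_done(): hands the job in, once; it reports no verdict.
The state is a dict: "t": time; "q": joint angles; "qd": joint speeds; "joint_efforts": joint torques, N m; "eef_pos": TCP position; "ee_rot": TCP orientation; "force": force on the tool from outside, world axes, zero at the start; "moment": the same for the moment, N m; "width": finger opening in m.
Only numpy, scipy, OpenCV 4.12 (cv2) and the standard library are available. Lean on these libraries where they do the work, as an engineer would, in place of code of your own. Each camera call takes 0.05 s, during which the arm holds its last target.

### The job

A panel has just been printed on the bench-top stencil printer: push the printer's counterweighted frame up at the lifting bow on its front, without flinging it, past its balance point so that it stays fully raised on its own. Only then press the round vacuum release button all the way in and let it come back out. Use the fingers only to push, never to grip anything, and leave the panel on the bed, the tin, the bottle and the squeegee alone.

Things in the scene. Friction and masses are not known exactly. Their poses are not given: they have to be found in the camera images.
- printer: bench-top vacuum stencil printer, clamped to the bench (does not move): white housing 300 x 320 mm, 57 mm high, with an aluminium vacuum bed whose top is 62 mm above the bench. Origin: centre of its underside, on the bench. Its x axis points from the front (where the lifting bow is) to the hinge at the back, y to its left, z up
- frame: aluminium tube frame 250 x 270 x 20 mm with a slotted metal stencil; origin: its centre, axes as the printer's when level. Hinged along the printer's y, 145 mm behind this origin, 115 mm behind the printer's centre, 80 mm above the bench; disc weights on cranked arms behind. The front tilts up from 0 (level, on rests) to 1.10 rad (on stops); 40 degrees is its balance point
- frame_handle (a point): middle of the lifting bow's grip bar: round bar 14 mm thick, 112 mm long, along the printer's y, 320 mm from the hinge axis, joined to the frame by two 12 mm rods; frame level: 80 mm above the bench, free bench below. Moves with the frame. Lifting takes 2 to 4 N at the start; below balance the frame falls back, past it it goes up by itself to the stops, damped (2 to 4 s)
- release_pod: grey box 70 x 66 mm, 38 mm high, fixed in front of the printer at one side of the lifting bow (left or right), its centre 187 mm ahead of the printer's centre and 117 mm to the side; carries the vacuum release button on its top. Origin: centre of its underside, on the bench
- release_top (a point): centre of the top face of the vacuum release button, a plain round metal push button 26 mm across in a dark housing on the release pod; it is pressed straight down
- release (a joint): travel of the release button, m: 0 = out, 0.006 = fully in; a spring pushes it back out, about 5 N fully in
- gauge_pod: the same grey box at the other side of the lifting bow, carrying a flat round vacuum gauge 54 mm across (top 49 mm above the bench) with a white dial; nothing to operate. Origin: centre of its underside, on the bench
- panel: freshly printed flat white panel 150 x 110 x 4 mm lying on the bed under the frame, with dark printed bars. Origin: centre of its underside
- tin: closed steel ink tin, 88 mm across, 70 mm high, standing on the bench beside the printer. Origin: centre of its underside
- squeeze: white plastic bottle, 48 mm across, 130 mm high, standing on the bench beside the printer. Origin: centre of its underside
- squeegee: hand squeegee, 200 mm long along its x axis, 22 mm high, wooden holder with a rubber blade, lying on the bench beside the printer. Origin: centre of the underside of its holder
Not all that is in view belongs to the job. What is shaped like the release_pod but blue is not meant.

How it is judged:
By the outcome, as a careful person would: the job done as asked, in the order asked, and still so for the second after the job is handed in, with the robot touching nothing.
It also fails if it takes over 46 s, if anything falls off the work surface, if the arm or the gripper's body presses on something with over 40 N, if the wrist force passes 120 N, or if a joint passes its speed limit or range.

## Working session

There is one attempt and no reset: what is moved stays moved. The work goes in short steps, Python scripts to look and compute and a tool call to move; the robot and the scene stay as the last step left them, time stands still between calls to the robot, and variables do not carry over. Pictures are saved under pics/ and viewed, and the job is handed in when it is done.

Besides the shell and the picture viewer there is one more tool, called after "Emit:" as a command line: name --pt "numbers of a row" for each row, then --argument value for the rest. play_rows: Moves the arm, as the interface text tells. Its arguments: {"type":"object","properties":{"targets":{"type":"array","items":{"type":"array","items":{"type":"number"}}},"grip_force":{"type":"number"}},"required":["targets"]}

```bash
mkdir -p pics; ls; python3 - <<'E'
from station import *
import cv2,numpy as np
s=get_state(); print(s)
for n in ["scene","top"]:
    p,d=grab_frame(n); cv2.imwrite(f"pics/{n}0.png",p); np.save(f"pics/{n}0.npy",d)
    c=camera_params(n); print(n,c)
    np.savez(f"pics/{n}0.npz",K=c["camera_matrix"],E=c["extrinsics"])
E
```

```text
pics
{'t': 0.0, 'q': array([-8.17875732e-01,  3.59397409e-01,  1.10412876e-02, -3.91843516e-04,
       -1.22408587e+00, -2.88084187e-01]), 'qd': array([ 0.00076279, -0.00099655, -0.00051802,  0.00168998,  0.00189409,
        0.00031512]), 'joint_efforts': array([ 1.22973674e-03, -5.82723927e+01,  2.93067133e+01,  6.99730128e+00,
        6.97033349e-03, -1.65691481e-04]), 'eef_pos': array([ 0.30234807, -0.60295843,  0.2366007 ]), 'ee_rot': array([ 3.13991015e+00, -1.14435256e-04, -2.67688960e+00]), 'force': array([ 0.04721421, -0.33614823,  0.07995905]), 'moment': array([0.03932885, 0.00822445, 0.00992524]), 'width': 0.088074021115202}
scene {'camera_matrix': array([[435.96487321,   0.        , 254.72794068],
       [  0.        , 435.96487321, 191.96736165],
       [  0.        ,   0.        ,   1.        ]]), 'extrinsics': array([[ 0.77334012,  0.63366622,  0.02030222, -0.42300202],
       [-0.38353424,  0.44209499,  0.81083507,  0.1367419 ],
       [ 0.50482328, -0.63483789,  0.58492248, -1.43543994],
       [ 0.        ,  0.        ,  0.        ,  1.        ]])}
top {'camera_matrix': array([[443.54995843,   0.        , 255.41355036],
       [  0.        , 443.54995843, 199.41829631],
       [  0.        ,   0.        ,   1.        ]]), 'extrinsics': array([[ 0.001091  , -0.9999282 ,  0.01193303,  0.00282531],
       [ 0.98454694,  0.00316375,  0.17509229, -0.55490837],
       [-0.17511747,  0.0115576 ,  0.98447971, -1.05741584],
       [ 0.        ,  0.        ,  0.        ,  1.        ]])}
```

View pics/scene0.png

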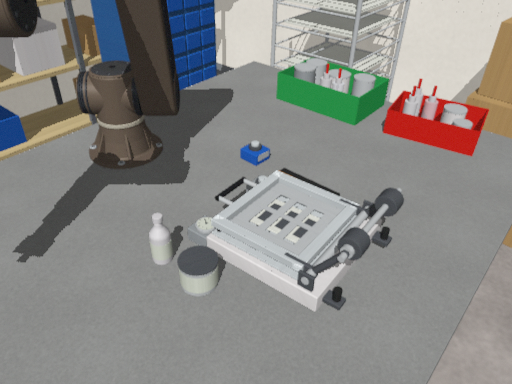

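View pics/top0.png

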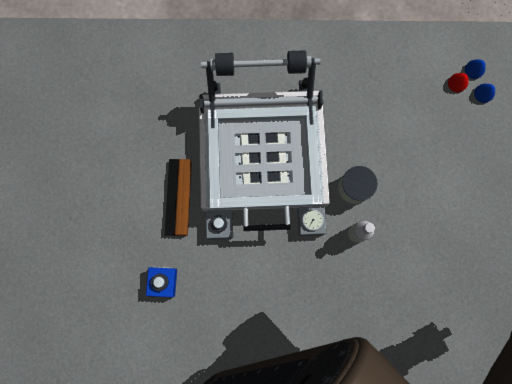

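Candidates for the button: the grey pod at top (218,223), which has a metal button in a dark housing. The blue pod at (160,282) is the decoy, and the gauge pod at (312,220) has the white dial. I choose the grey pod and check it in a crop.

```bash
cat > h.py <<'E'
import numpy as np
def load(n):
    z=np.load(f"pics/{n}.npz"); return z["K"],z["E"],np.load(f"pics/{n}.npy")
def px(K,E,u,v,d=None,z=None):
    r=np.array([(u-K[0,2])/K[0,0],-(v-K[1,2])/K[1,1],-1.0])
    R=E[:3,:3];t=E[:3,3]; c=-R.T@t; w=R.T@r
    if z is not None: d=(z-c[2])/w[2]
    return c+d*w
def proj(K,E,p):
    c=E[:3,:3]@np.array(p)+E[:3,3]
    return K[0,2]+K[0,0]*c[0]/-c[2], K[1,2]+K[1,1]*-c[1]/-c[2]
E
python3 - <<'E'
import cv2
from h import *
K,E,D=load("top0")
im=cv2.imread("pics/top0.png"); 
c=im[180:260,190:340]; cv2.imwrite("pics/top0c.png",cv2.resize(c,None,fx=5,fy=5,interpolation=cv2.INTER_CUBIC))
for u,v in [(218,223),(312,220),(160,282),(267,226),(250,226),(285,226),(206,212),(263,50+150)]:
    print(u,v,D[v,u],px(K,E,u,v,D[v,u]).round(4))
E
```

```text
218 223 1.0848793 [0.4943 0.0956 0.0589]
312 220 1.1018132 [ 0.5039 -0.1366  0.0461]
160 282 1.0565081 [0.3523 0.2312 0.0609]
267 226 1.0589638 [ 0.4841 -0.0233  0.0848]
250 226 1.0615321 [0.4844 0.0173 0.0818]
285 226 1.0594466 [ 0.4843 -0.0663  0.0849]
206 212 1.1116091 [0.5246 0.1277 0.0368]
263 200 1.0654562 [ 0.5464 -0.0137  0.0892]
```

View pics/top0c.png

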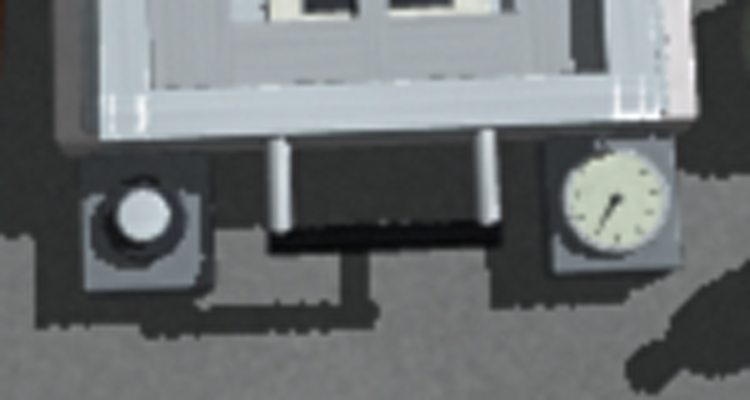

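The crop confirms it: a metal button in a dark ring on the grey pod at top (218.6,223), and the gauge dial at (313,220). The bow bar is centred near (267,227), about (0.482,-0.022) in the world. The printer's yaw is about 0.04.

Next I shut the fingers and move in front of the bow at height.

Emit:
play_rows --pt "0 0 -0.042 0.009 0.058 0 0" --pt "0 0 -0.042 0.009 0.058 0 0" --pt "0 0 -0.042 0.009 0.058 0 0" --pt "0 0 -0.042 0.009 0.058 0 0" --pt "0 0 -0.042 0.009 0.058 0 0" --pt "0 0 -0.042 0.009 0.058 0 0" --pt "0 0 -0.042 0.009 0.058 0 0" --pt "0 0 -0.042 0.009 0.058 0 0" --pt "0 0 -0.042 0.009 0.058 0 0" --pt "0 0 -0.042 0.009 0.058 0 0"

```text
t: 1.35
eef_pos: [0.3895, -0.0086, 0.2323]
ee_rot: [3.134, -0.001, -3.118]
force: [2.0, -0.2, -0.8]
width: 0.0006
```

```bash
python3 - <<'E'
from station import *
s=get_state(); print({k:s[k].round(4) if hasattr(s[k],'round') else s[k] for k in ['t','q','eef_pos','ee_rot','force','width']})
E
```

```text
{'t': 1.35, 'q': array([ 0.4848, -0.1347, -0.5671, -0.008 , -1.1354, -2.0286]), 'eef_pos': array([ 0.3895, -0.0086,  0.2323]), 'ee_rot': array([ 3.1338e+00, -5.0000e-04, -3.1179e+00]), 'force': array([ 2.0066, -0.1505, -0.7626]), 'width': 0.0006250779648688668}
```

Emit:
play_rows --pt "0 -0.18 0.01 0.015 -0.003 0 0" --pt "0 -0.18 0.01 0.015 -0.003 0 0" --pt "0 -0.18 0.01 0.01 -0.003 0 0" --pt "0 -0.18 0.01 0 -0.003 0 0"

```text
t: 1.85
eef_pos: [0.4628, -0.0329, 0.2901]
ee_rot: [3.119, 0.669, -3.053]
force: [0.4, -1.7, -1.9]
width: 0.0005
```

```bash
cat > st.py <<'E'
from station import *
s=get_state(); print({k:s[k].round(4) if hasattr(s[k],'round') else s[k] for k in ['t','q','eef_pos','ee_rot','force','width']})
from scipy.spatial.transform import Rotation as R
M=R.from_euler('xyz',s['ee_rot']).as_matrix(); print("z",M[:,2].round(3),"y",M[:,1].round(3))
E
python3 st.py
```

```text
{'t': 1.85, 'q': array([ 0.4811, -0.4552, -1.0134,  0.5447, -0.4302, -2.3862]), 'eef_pos': array([ 0.4628, -0.0329,  0.2901]), 'ee_rot': array([ 3.1187,  0.6695, -3.0528]), 'force': array([ 0.4055, -1.7186, -1.8842]), 'width': 0.0005345912650843973}
z [ 0.616  0.078 -0.784] y [-0.103  0.995  0.018]
```

The elbow is at its limit (q3≈-1.02), so I'll collect a few poses and fit a kinematic model before I plan the tilted approach.

Emit:
play_rows --pt "0.1 0 0 0.01 -0.06 0 0" --pt "0.1 0 0 0.03 -0.06 0 0"

```text
t: 2.1
eef_pos: [0.4662, -0.102, 0.2829]
ee_rot: [3.058, 0.618, -3.127]
force: [-0.4, -1.0, 0.4]
width: 0.0006
```

```bash
python3 st.py
```

```text
{'t': 2.1, 'q': array([ 0.2333, -0.3575, -0.7959,  0.0887, -0.5122, -1.8261]), 'eef_pos': array([ 0.4662, -0.102 ,  0.2829]), 'ee_rot': array([ 3.0577,  0.6182, -3.1269]), 'force': array([-0.4009, -1.0291,  0.4378]), 'width': 0.0006067471694109545}
z [ 0.576  0.092 -0.812] y [-0.063  0.996  0.068]
```

Emit:
play_rows --pt "0 0 0 0.05 0 -0.03 0" --pt "0 0 0.1 0.06 0 0 0" --pt "0 0 0 0 0 0 0"

```text
t: 2.48
eef_pos: [0.5568, -0.1062, 0.2515]
ee_rot: [3.059, 0.612, -3.067]
force: [-0.3, -0.1, -0.0]
width: 0.0003
```

```bash
python3 st.py
```

```text
{'t': 2.475, 'q': array([ 0.1117, -0.1055, -0.6074, -0.1381, -0.4585, -1.4774]), 'eef_pos': array([ 0.5568, -0.1062,  0.2515]), 'ee_rot': array([ 3.0592,  0.6121, -3.0672]), 'force': array([-0.3172, -0.0627, -0.0362]), 'width': 0.00026711564171010634}
z [ 0.565  0.125 -0.816] y [-0.121  0.99   0.067]
```

```bash
cat > fit.py <<'E'
import numpy as np, itertools
from scipy.spatial.transform import Rotation as R
from scipy.optimize import least_squares
S=[([-0.817876,.359397,.011041,-.000392,-1.224086,-.288084],[.302348,-.602958,.236601],[3.13991,-.000114,-2.67689]),
([.4848,-.1347,-.5671,-.008,-1.1354,-2.0286],[.3895,-.0086,.2323],[3.1338,-.0005,-3.1179]),
([.4811,-.4552,-1.0134,.5447,-.4302,-2.3862],[.4628,-.0329,.2901],[3.1187,.6695,-3.0528]),
([.2333,-.3575,-.7959,.0887,-.5122,-1.8261],[.4662,-.102,.2829],[3.0577,.6182,-3.1269]),
([.1117,-.1055,-.6074,-.1381,-.4585,-1.4774],[.5568,-.1062,.2515],[3.0592,.6121,-3.0672])]
rx=lambda a:R.from_rotvec([a,0,0]);ry=lambda a:R.from_rotvec([0,a,0]);rz=lambda a:R.from_rotvec([0,0,a])
ax={'x':rx,'y':ry,'z':rz}
def ch(q,s4,s6,a4,a6): return rz(q[0])*ry(q[1]-q[2])*ax[a4](s4*q[3])*ry(-q[4])*ax[a6](s6*q[5])
if __name__=="__main__":
  for a4,a6,s4,s6 in itertools.product('xyz','xyz',(1,-1),(1,-1)):
    R0=[ch(q,s4,s6,a4,a6).inv()*R.from_euler('xyz',e) for q,p,e in S]
    m=R.concatenate(R0).mean(); print(a4,a6,s4,s6,max((m.inv()*r).magnitude() for r in R0).round(4), m.as_matrix().round(2).tolist())
E
python3 fit.py | sort -k5 -n | head -4
```

```text
Traceback (most recent call last):
  File "fit.py", line 15, in <module>
    m=R.concatenate(R0).mean(); print(a4,a6,s4,s6,max((m.inv()*r).magnitude() for r in R0).round(4), m.as_matrix().round(2).tolist())
                                                  ^^^^^^^^^^^^^^^^^^^^^^^^^^^^^^^^^^^^^^^^^^^^^^
AttributeError: 'float' object has no attribute 'round'
```

```bash
sed -i 's/max((m.inv()\*r).magnitude() for r in R0).round(4)/round(float(max((m.inv()*r).magnitude() for r in R0)),4)/' fit.py; python3 fit.py | sort -k5 -n | head -4
```

```text
x x -1 -1 0.0001 [[0.0, 0.0, 1.0], [-1.0, -0.0, 0.0], [0.0, -1.0, 0.0]]
z x 1 -1 0.6297 [[0.08, 0.1, 0.99], [-1.0, -0.04, 0.09], [0.05, -0.99, 0.1]]
y x 1 -1 0.6313 [[0.11, -0.03, 0.99], [-0.99, -0.07, 0.11], [0.07, -1.0, -0.04]]
y x -1 -1 0.6319 [[-0.05, 0.08, 1.0], [-0.99, -0.1, -0.04], [0.09, -0.99, 0.09]]
```

```bash
cat > kin.py <<'E'
from fit import *
R0=R.from_matrix([[0,0,1],[-1,0,0],[0,-1,0]])
def fk_R(q): return ch(q,-1,-1,'x','x')*R0
def rowsA(q):
    a=rz(q[0]); b=a*ry(q[1]); c=a*ry(q[1]-q[2]); f=fk_R(q)
    return np.column_stack([a.as_matrix(),b.as_matrix()[:,[0,2]],c.as_matrix()[:,[0,2]],f.as_matrix()[:,2]])
A=np.vstack([rowsA(q) for q,p,e in S]); y=np.concatenate([p for q,p,e in S])
x,res,rk,sv=np.linalg.lstsq(A,y,rcond=None)
def fk(q): return rowsA(q)@x, fk_R(q)
lo=np.array([-3.07,-1.43,-1.02,-3.03,-3.05,-3.03])+.03; hi=np.array([3.07,2.12,1.25,1.67,0,3.03])-.03
def ik(p,Rt,q0,w=.1):
    f=lambda q:np.concatenate([fk(q)[0]-p,w*(Rt.inv()*fk_R(q)).as_rotvec()])
    r=least_squares(f,np.clip(q0,lo+1e-3,hi-1e-3),bounds=(lo,hi)); return r.x,r.fun
def pose(az,a,yawj=None):
    # tool z: azimuth az, down angle a ; tool y horizontal
    z=np.array([np.cos(az)*np.cos(a),np.sin(az)*np.cos(a),-np.sin(a)]); yv=np.array([-np.sin(az),np.cos(az),0])
    return R.from_matrix(np.column_stack([np.cross(yv,z),yv,z]))
if __name__=="__main__":
    print("t0 u v L",x.round(4),rk,sv.round(3),"err",np.abs(A@x-y).max())
    q0=S[3][0]
    for z in (.06,.1,.2,.28):
      for az in (.04,.5,.9):
        for a in (30,45,52,60,65):
            best=min((ik(np.array([.475,-.025,z]),pose(az,np.radians(a)),qq) for qq in (q0,S[4][0],S[2][0],[0.3,.3,-.8,-.5,-1,-1.])),key=lambda t:np.linalg.norm(t[1]))
            print(z,az,a,np.linalg.norm(best[1][:3]).round(3),np.linalg.norm(best[1][3:]).round(3),best[0].round(2))
E
python3 kin.py
```

```text
t0 u v L [ 0.2623 -0.1876  0.1845  0.0246  0.5157  0.1919 -0.0621  0.3171] 8 [4.402 3.83  2.237 0.693 0.569 0.361 0.061 0.056] err 0.04294340493151966
0.06 0.04 30 0.05 0.112 [ 0.23  0.6  -0.99 -1.33 -0.13 -0.37]
0.06 0.04 45 0.041 0.09 [ 0.25  0.62 -0.99 -1.13 -0.12 -0.62]
0.06 0.04 52 0.036 0.08 [ 0.26  0.64 -0.99 -1.05 -0.12 -0.71]
0.06 0.04 60 0.031 0.069 [ 0.27  0.66 -0.99 -0.96 -0.12 -0.81]
0.06 0.04 65 0.028 0.061 [ 0.27  0.67 -0.99 -0.91 -0.12 -0.87]
0.06 0.5 30 0.039 0.098 [-0.15  1.01 -0.99 -1.7  -0.78  1.38]
0.06 0.5 45 0.035 0.081 [ 0.03  0.77 -0.99 -1.68 -0.46  0.82]
0.06 0.5 52 0.032 0.072 [ 0.08  0.74 -0.99 -1.63 -0.37  0.65]
0.06 0.5 60 0.028 0.063 [ 0.13  0.71 -0.99 -1.55 -0.3   0.46]
0.06 0.5 65 0.026 0.056 [ 0.16  0.71 -0.99 -1.49 -0.26  0.34]
0.06 0.9 30 0.027 0.07 [-0.24  1.28 -0.99 -1.63 -1.    1.98]
0.06 0.9 45 0.026 0.062 [-0.09  0.96 -0.99 -1.67 -0.68  1.45]
0.06 0.9 52 0.024 0.057 [-0.02  0.87 -0.99 -1.66 -0.56  1.26]
0.06 0.9 60 0.022 0.051 [ 0.05  0.8  -0.99 -1.62 -0.44  1.07]
0.06 0.9 65 0.021 0.047 [ 0.09  0.77 -0.99 -1.58 -0.37  0.94]
0.1 0.04 30 0.049 
[... 2005 characters left out ...]
 60 0.0 0.0 [ 0.53 -0.38 -0.69  0.33 -0.82 -2.24]
0.28 0.04 65 0.0 0.0 [ 0.49 -0.33 -0.61  0.24 -0.9  -2.13]
0.28 0.5 30 0.012 0.025 [ 0.25 -0.33 -0.99 -0.87 -0.2  -0.53]
0.28 0.5 45 0.002 0.004 [ 0.22 -0.27 -0.99 -0.97 -0.22 -0.4 ]
0.28 0.5 52 0.0 0.0 [ 0.24 -0.29 -0.86 -0.43 -0.39 -0.96]
0.28 0.5 60 0.0 0.0 [ 0.27 -0.28 -0.68 -0.18 -0.66 -1.23]
0.28 0.5 65 0.0 0.0 [ 0.29 -0.25 -0.59 -0.12 -0.81 -1.29]
0.28 0.9 30 0.008 0.021 [-0.12  0.11 -0.99 -1.56 -0.76  0.87]
0.28 0.9 45 0.0 0.0 [-0.04  0.01 -0.99 -1.51 -0.61  0.7 ]
0.28 0.9 52 0.0 0.0 [ 0.03 -0.09 -0.78 -0.93 -0.63  0.01]
0.28 0.9 60 0.0 0.0 [ 0.1  -0.13 -0.62 -0.53 -0.78 -0.45]
0.28 0.9 65 0.0 0.0 [ 0.15 -0.14 -0.54 -0.38 -0.88 -0.62]
```

```bash
python3 - <<'E'
import re
s=open('kin.py').read()
s=s.replace("f=fk_R(q)\n","f=fk_R(q); g=c*rx(-q[3])\n").replace("f.as_matrix()[:,2]]","g.as_matrix()[:,1],f.as_matrix()[:,2]]")
open('kin.py','w').write(s)
E
python3 kin.py
```

```text
t0 u v L [ 3.000e-04 -0.000e+00  1.974e-01 -0.000e+00  6.017e-01  4.629e-01
  9.000e-04 -1.918e-01  3.669e-01] 9 [4.403 3.839 3.131 0.71  0.58  0.41  0.246 0.059 0.055] err 3.766240980235258e-05
0.06 0.04 30 0.002 0.008 [-0.87  0.43 -0.99 -2.07 -0.92  1.38]
0.06 0.04 45 0.0 0.0 [-0.35  0.11 -0.78 -1.78 -0.28  0.5 ]
0.06 0.04 52 0.001 0.007 [ 0.04  0.09 -0.75 -1.28 -0.03 -0.29]
0.06 0.04 60 0.002 0.016 [ 0.33  0.09 -0.92 -0.31 -0.03 -1.51]
0.06 0.04 65 0.001 0.013 [ 0.37  0.09 -0.99  0.14 -0.11 -2.01]
0.06 0.5 30 0.0 0.0 [-0.77  0.43 -0.72 -1.61 -0.97  1.09]
0.06 0.5 45 0.0 0.0 [-0.38  0.19 -0.65 -1.33 -0.6   0.42]
0.06 0.5 52 0.0 0.0 [-0.14  0.14 -0.65 -1.05 -0.43 -0.03]
0.06 0.5 60 0.0 0.0 [ 0.13  0.11 -0.72 -0.64 -0.3  -0.64]
0.06 0.5 65 0.0 0.0 [ 0.24  0.11 -0.77 -0.39 -0.29 -0.96]
0.06 0.9 30 0.0 0.0 [-0.64  0.48 -0.5  -1.28 -1.13  0.91]
0.06 0.9 45 0.0 0.0 [-0.4   0.31 -0.5  -1.09 -0.87  0.52]
0.06 0.9 52 0.0 0.0 [-0.26  0.25 -0.52 -0.95 -0.76  0.29]
0.06 0.9 60 0.0 0.0 [-0.08  0.2  -0.54 -0.75 -0.65 -0.03]
0.06 0.9 65 0.0 0.0 [ 0.03  0.19 -0.57 -0.6  -0.61 -0.24]
0.1 0.04 30 0.
[... 1923 characters left out ...]
7]
0.28 0.04 60 0.0 0.0 [ 0.53 -0.35 -0.88  0.42 -0.61 -2.35]
0.28 0.04 65 0.0 0.0 [ 0.51 -0.29 -0.77  0.29 -0.72 -2.22]
0.28 0.5 30 0.0 0.0 [-0.45 -0.2  -0.55 -1.17 -0.87  0.03]
0.28 0.5 45 0.0 0.0 [ 0.05 -0.29 -0.59 -0.56 -0.61 -0.77]
0.28 0.5 52 0.0 0.0 [ 0.18 -0.29 -0.61 -0.33 -0.64 -1.05]
0.28 0.5 60 0.0 0.0 [ 0.26 -0.26 -0.59 -0.18 -0.74 -1.22]
0.28 0.5 65 0.0 0.0 [ 0.28 -0.22 -0.55 -0.12 -0.82 -1.29]
0.28 0.9 30 0.0 0.0 [-0.56  0.03 -0.36 -1.11 -1.29  0.3 ]
0.28 0.9 45 0.0 0.0 [-0.29 -0.07 -0.34 -0.82 -1.11 -0.08]
0.28 0.9 52 0.0 0.0 [-0.14 -0.1  -0.35 -0.66 -1.05 -0.27]
0.28 0.9 60 0.0 0.0 [ 0.01 -0.11 -0.36 -0.47 -1.03 -0.49]
0.28 0.9 65 0.0 0.0 [ 0.09 -0.11 -0.37 -0.36 -1.03 -0.61]
```

The model with a wrist offset fits to 0.04 mm. Next I plan the approach and the lift arc with it.

```bash
cat > plan.py <<'E'
from kin import *
psi=.041
xa=np.array([np.cos(psi),np.sin(psi),0]); ya=np.array([-np.sin(psi),np.cos(psi),0])
bar0=np.array([.4815,-.022,.08]); hinge=bar0+.32*xa
def tool(az,a):
    z=np.cos(a)*(np.cos(az)*xa+np.sin(az)*ya); z[2]=-np.sin(a)
    n=np.cross(z,ya); n/=np.linalg.norm(n); n=n if n[2]>0 else -n
    return n,z
def RT(az,a):
    n,z=tool(az,a)
    # current: tool x?  y ~ +world y
    y=np.cross(z,n)
    if y[1]<0: n2=-n; y=-y
    else: n2=n
    return R.from_matrix(np.column_stack([n2,y,z]))
def tcp(th,az,a,gap=0,back=0,s=-.008,ht=.0165,lat=0):
    n,z=tool(az,a)
    bar=hinge-.32*np.cos(th)*xa+np.array([0,0,.32*np.sin(th)])+lat*ya
    return bar-n*(ht+gap)-z*(s+back)
if __name__=="__main__":
  for az in (.2,.35,.5):
   for a in (35,40,45):
    ar=np.radians(a); T=RT(az,ar); M=T.as_matrix()
    print("az",az,"a",a,"x",M[:,0].round(2),"y",M[:,1].round(2))
    q=np.array([-.2,.1,-.6,-1.1,-.6,.2]); 
    for nm,p in [("pre up",tcp(0,az,ar,.03,.09)+[0,0,.15]),("pre",tcp(0,az,ar,.01,.07))]+[(f"th{t}",tcp(np.radians(t),az,ar)) for t in (0,10,20,30,40,50)]:
        b=min((ik(p,T,qq) for qq in (q,[-.4,.2,-.65,-1.3,-.6,.4],[-.1,0,-.6,-1,-.4,0])),key=lambda t:np.linalg.norm(t[1])); q=b[0]
        print(nm,p.round(3),np.linalg.norm(b[1]).round(4),q.round(2))
E
python3 plan.py
```

```text
az 0.2 a 35 x [-0.58 -0.02 -0.81] y [-0.17  0.98  0.09]
pre up [ 0.389 -0.039  0.239] 0.006 [-0.16 -0.48 -0.8  -0.94 -0.47 -0.58]
pre [ 0.417 -0.035  0.094] 0.0 [-0.78  0.11 -0.87 -1.63 -0.77  0.72]
th0 [ 0.478 -0.021  0.062] 0.0 [-0.73  0.31 -0.85 -1.86 -0.78  0.97]
th10 [ 0.483 -0.021  0.118] 0.0 [-0.53  0.07 -0.76 -1.66 -0.61  0.49]
th20 [ 0.498 -0.02   0.171] 0.0 [-0.26 -0.09 -0.69 -1.39 -0.41 -0.01]
th30 [ 0.521 -0.019  0.222] 0.0011 [ 0.15 -0.19 -0.72 -0.85 -0.11 -0.79]
th40 [ 0.553 -0.018  0.268] 0.0046 [ 0.22 -0.21 -0.71 -0.58 -0.1  -1.1 ]
th50 [ 0.592 -0.016  0.307] 0.0049 [ 0.3  -0.19 -0.77 -0.12 -0.03 -1.6 ]
az 0.2 a 40 x [-0.65 -0.03 -0.76] y [-0.16  0.98  0.1 ]
pre up [ 0.39  -0.038  0.247] 0.0116 [-0.02 -0.49 -0.8  -0.72 -0.47 -0.87]
pre [ 0.418 -0.034  0.1  ] 0.0 [-0.51 -0.02 -0.82 -1.48 -0.55  0.3 ]
th0 [ 0.477 -0.021  0.062] 0.0 [-0.55  0.2  -0.78 -1.73 -0.58  0.64]
th10 [ 0.482 -0.021  0.118] 0.0 [-0.28 -0.   -0.72 -1.43 -0.4   0.07]
th20 [ 0.496 -0.02   0.172] 0.0014 [ 0.17 -0.14 -0.78 -0.84 -0.09 -0.81]
th30 [ 0.52  -0.019  0.222] 0.0061 [ 0.24 -0.2  -0.78 -0.54 -
[... 3788 characters left out ...]
6 -0.66 -0.71]
th50 [ 0.59  -0.015  0.308] 0.0 [-0.06 -0.09 -0.36 -0.77 -0.67 -0.84]
az 0.5 a 45 x [-0.75 -0.03 -0.66] y [-0.26  0.93  0.25]
pre up [ 0.397 -0.053  0.257] 0.0 [-0.23 -0.34 -0.61 -0.74 -0.82 -0.78]
pre [ 0.424 -0.045  0.106] 0.0 [-0.42  0.03 -0.68 -1.13 -0.69 -0.12]
th0 [ 0.474 -0.02   0.063] 0.0 [-0.37  0.19 -0.64 -1.3  -0.62  0.04]
th10 [ 0.479 -0.019  0.119] 0.0 [-0.25  0.04 -0.62 -1.11 -0.59 -0.29]
th20 [ 0.493 -0.019  0.173] 0.0 [-0.13 -0.06 -0.59 -0.93 -0.58 -0.58]
th30 [ 0.517 -0.018  0.223] 0.0 [-0.05 -0.11 -0.53 -0.78 -0.6  -0.82]
th40 [ 0.549 -0.017  0.269] 0.0 [ 0.   -0.12 -0.46 -0.67 -0.63 -0.97]
th50 [ 0.588 -0.015  0.309] 0.0 [ 0.03 -0.09 -0.37 -0.59 -0.67 -1.07]
```

```bash
cat > go.py <<'E'
import sys
from plan import *
from station import get_state, camera_params
AZ,AA=.5,np.radians(45)
def now():
    s=get_state(); return s, np.array(s['eef_pos']), R.from_euler('xyz',s['ee_rot'])
def delta(p,T):
    s,p0,R_=now(); return np.array(p)-p0,(T*R_.inv()).as_rotvec()
E
python3 - <<'E'
from go import *
d,r=delta(tcp(0,AZ,AA,.03,.09)+[0,0,.15],RT(AZ,AA)); print(d.round(4),r.round(4))
print(camera_params("wrist")["hand_eye"])
n,z=tool(AZ,AA);print(n,z)
E
```

```text
[-0.1599  0.0529  0.0058] [ 0.213  -0.0954  0.1296]
[[-1.89465497e-03  9.57822990e-01  2.87352622e-01  7.81597246e-02]
 [ 9.99997429e-01  2.17267189e-03 -6.48628116e-04  3.89506682e-04]
 [-1.24559389e-03  2.87350654e-01 -9.57824645e-01 -1.46675282e-01]
 [ 0.00000000e+00  0.00000000e+00  0.00000000e+00  1.00000000e+00]]
[0.75098229 0.03080754 0.65960328] [ 0.60612777  0.36415536 -0.70710678]
```

Emit:
play_rows --pt "0.055 -0.025 0.033 -0.042 0.014 0.002 0" --pt "0.055 -0.025 0.033 -0.042 0.014 0.002 0" --pt "0.055 -0.025 0.033 -0.042 0.014 0.002 0" --pt "0.055 -0.025 0.033 -0.042 0.014 0.002 0"

```text
t: 2.98
eef_pos: [0.3826, -0.0457, 0.2561]
ee_rot: [2.78, 0.722, -3.1]
force: [-1.4, -2.5, -0.9]
width: 0.0004
```

```bash
python3 - <<'E'
from go import *
import cv2
from station import *
s,p,Rc=now(); print(s['t'],p.round(4),s['q'].round(2))
d,r=delta(tcp(0,AZ,AA,.01,.07),RT(AZ,AA)); print(d.round(4),r.round(4))
im,dep=grab_frame("wrist"); cv2.imwrite("pics/w1.png",im); np.save("pics/w1.npy",dep)
H=camera_params("wrist")["hand_eye"]; T=np.eye(4);T[:3,:3]=Rc.as_matrix();T[:3,3]=p
np.savez("pics/w1.npz",K=camera_params("wrist")["camera_matrix"],E=np.linalg.inv(T@H))
E
```

```text
2.975 [ 0.3826 -0.0457  0.2561] [-0.25 -0.36 -0.62 -0.75 -0.85 -0.77]
[ 0.0415  0.0003 -0.1497] [-0.0118  0.0008 -0.0106]
```

View pics/w1.png

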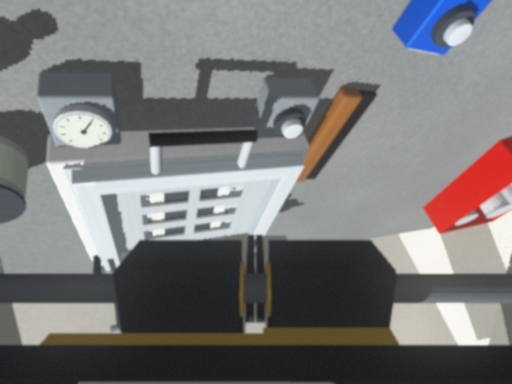

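The wrist view is upside down. It shows the bow's black bar from (150,139) to (256,135), the release button at (291,124), the gauge at (82,130) and the blue decoy at (458,32).

```bash
python3 - <<'E'
from h import *
K,E,D=load("w1")
for u,v in [(152,139),(175,138),(203,137),(230,136),(254,135),(291,124),(82,130)]:
    d=D[v-1:v+2,u-1:u+2]; print(u,v,d[1,1].round(4),px(K,E,u,v,np.median(d)).round(4))
print(px(K,E,150,138.5,z=.083).round(4),px(K,E,257,135,z=.083).round(4),px(K,E,291,124,z=.058).round(4),px(K,E,82,130,z=.049).round(4))
K,E,D=load("top0")
print(px(K,E,218.6,223,z=.058).round(4),px(K,E,313.2,220,z=.049).round(4),px(K,E,244,228,z=.083),px(K,E,290,226.5,z=.083))
E
```

```text
152 139 0.3105 [ 0.4788 -0.0752  0.0837]
175 138 0.3176 [ 0.4772 -0.0534  0.0843]
203 137 0.3283 [ 0.4767 -0.0253  0.0839]
230 136 0.3372 [0.4759 0.0035 0.0837]
254 135 0.3472 [0.4746 0.0304 0.0838]
291 124 0.3908 [0.4848 0.0897 0.0569]
82 130 0.3222 [ 0.5028 -0.1385  0.0482]
[ 0.4788 -0.0769  0.083 ] [0.4755 0.0344 0.083 ] [0.4837 0.0889 0.058 ] [ 0.502  -0.1384  0.049 ]
[0.4944 0.0942 0.058 ] [ 0.5036 -0.1392  0.049 ] [0.47942495 0.03159913 0.083     ] [ 0.48329613 -0.07841463  0.083     ]
```

Emit:
play_rows --pt "0 0 0 0.01 0 -0.04 0" --pt "0 0 0 0.01 0 -0.04 0" --pt "0 0 0 0.01 0 -0.035 0" --pt "0 0 0 0.005 0 -0.015 0" --pt "0 0 0 0 0 0 0"

```text
t: 3.65
eef_pos: [0.4085, -0.046, 0.1234]
ee_rot: [2.777, 0.724, -3.111]
force: [-0.9, 0.4, 0.6]
width: 0.0004
```

```bash
cat > chk.py <<'E'
from go import *
s,p,Rc=now(); print(s['t'],p.round(4),s['q'].round(2),"F",s['force'].round(1))
for g,b in [(.01,.07),(.008,.035),(.008,0),(0,0)]:
    d,r=delta(tcp(0,AZ,AA,g,b),RT(AZ,AA)); print(g,b,d.round(4),r.round(4))
E
python3 chk.py; python3 - <<'E'
from station import *
import cv2
im,d=grab_frame("scene"); cv2.imwrite("pics/s1.png",cv2.resize(im[120:320,100:400],None,fx=2.5,fy=2.5))
E
```

```text
3.65 [ 0.4085 -0.046   0.1234] [-0.44 -0.02 -0.69 -1.09 -0.74 -0.18] F [-0.9  0.4  0.6]
0.01 0.07 [ 0.0155  0.0006 -0.0171] [-0.0145  0.0033 -0.0019]
0.008 0.035 [ 0.0382  0.0134 -0.0405] [-0.0145  0.0033 -0.0019]
0.008 0 [ 0.0594  0.0261 -0.0652] [-0.0145  0.0033 -0.0019]
0 0 [ 0.0654  0.0264 -0.06  ] [-0.0145  0.0033 -0.0019]
```

View pics/s1.png

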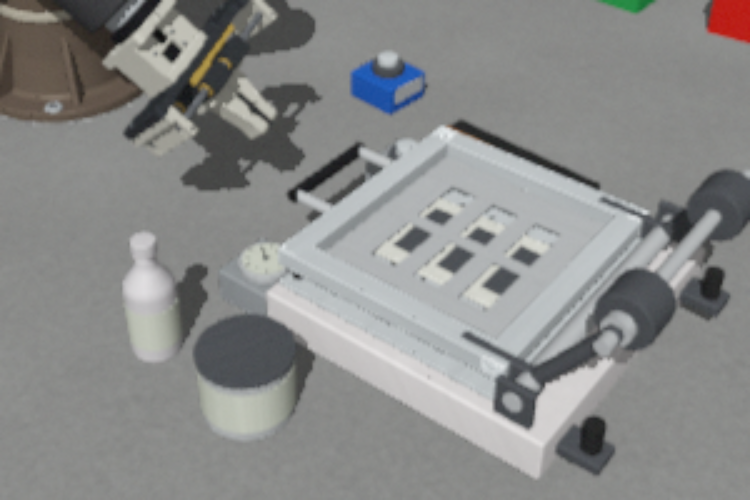

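Emit:
play_rows --pt "-0.007 0.002 0 0.005 0.004 -0.02 0" --pt "-0.007 0.002 0 0.014 0.006 -0.02 0" --pt "0 0 0 0.015 0.007 -0.016 0" --pt "0 0 0 0.015 0.007 -0.012 0" --pt "0 0 0 0 0 0 0"

```text
t: 4.32
eef_pos: [0.4585, -0.0209, 0.0606]
ee_rot: [2.804, 0.729, -3.09]
force: [-0.7, -0.2, 0.4]
width: 0.0003
```

```bash
python3 chk.py; python3 - <<'E'
from station import *
import cv2
im,d=grab_frame("scene"); cv2.imwrite("pics/s2.png",cv2.resize(im[140:260,150:310],None,fx=4.5,fy=4.5))
E
```

```text
4.325 [ 0.4585 -0.0209  0.0606] [-0.41  0.19 -0.67 -1.31 -0.64  0.1 ] F [-0.7 -0.2  0.4]
0.01 0.07 [-0.0344 -0.0245  0.0458] [ 0.0056  0.0086 -0.0056]
0.008 0.035 [-0.0117 -0.0117  0.0223] [ 0.0056  0.0086 -0.0056]
0.008 0 [ 0.0095  0.0011 -0.0024] [ 0.0056  0.0086 -0.0056]
0 0 [0.0155 0.0013 0.0029] [ 0.0056  0.0086 -0.0056]
```

View pics/s2.png

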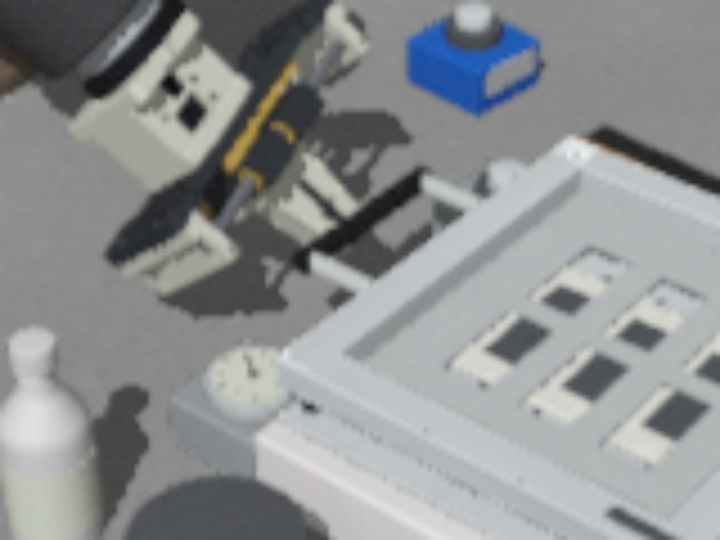

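The fingertips are at the middle of the bar, just ahead of and below it, at about (345,205) in the crop. I go under it, then feel upward.

Emit:
play_rows --pt "0 0 0 0.008 0.001 -0.004 0" --pt "0 0 0 0.008 0.001 0 0" --pt "0 0 0 0.002 0 0.003 0"

```text
t: 4.75
eef_pos: [0.476, -0.0192, 0.0615]
ee_rot: [2.806, 0.731, -3.087]
force: [-4.6, -1.4, -3.2]
width: 0.0006
```

```bash
python3 chk.py
```

```text
4.75 [ 0.476  -0.0192  0.0615] [-0.38  0.2  -0.64 -1.32 -0.62  0.08] F [-4.6 -1.4 -3.2]
0.01 0.07 [-0.052  -0.0262  0.0449] [ 0.0075  0.0106 -0.0064]
0.008 0.035 [-0.0292 -0.0134  0.0215] [ 0.0075  0.0106 -0.0064]
0.008 0 [-0.008  -0.0006 -0.0033] [ 0.0075  0.0106 -0.0064]
0 0 [-0.002  -0.0004  0.002 ] [ 0.0075  0.0106 -0.0064]
```

Emit:
play_rows --pt "0 0 0 0 0 0.008 0" --pt "0 0 0 0 0 0.01 0" --pt "0 0 0 0.001 0 0.01 0" --pt "0 0 0 0.001 0 0.01 0" --pt "0 0 0 0.001 0 0.01 0"

```text
t: 5.38
eef_pos: [0.4756, -0.0191, 0.1093]
ee_rot: [2.805, 0.724, -3.089]
force: [0.1, -0.0, -3.4]
width: 0.0006
```

```bash
cat > lift.py <<'E'
from go import *
s,p,Rc=now(); print(s['t'],p.round(4),"F",s['force'].round(1),"q",s['q'].round(2))
ths=np.radians(np.arange(0,60,.5)); d=[np.linalg.norm((tcp(t,AZ,AA)-p)) for t in ths]; t=ths[int(np.argmin(d))]
print("th",np.degrees(t),"off",min(d).round(4),(p-tcp(t,AZ,AA)).round(4),"rot",(RT(AZ,AA)*Rc.inv()).as_rotvec().round(3))
for k in (5,10,15,20): print(k,(tcp(t+np.radians(k),AZ,AA)-p).round(4))
E
python3 lift.py;  python3 - <<'E'
from station import *
import cv2
im,d=grab_frame("scene"); cv2.imwrite("pics/s3.png",cv2.resize(im[140:260,150:310],None,fx=4.5,fy=4.5))
E
```

```text
5.375 [ 0.4756 -0.0191  0.1093] F [ 0.1 -0.  -3.4] q [-0.27  0.06 -0.63 -1.14 -0.6  -0.22]
th 8.0 off 0.002 [-0.0014  0.0004  0.0013] rot [ 0.007  0.004 -0.006]
5 [ 0.0065 -0.0002  0.0262]
10 [0.014  0.0001 0.0531]
15 [0.0238 0.0005 0.0792]
20 [0.0358 0.001  0.1044]
```

View pics/s3.png

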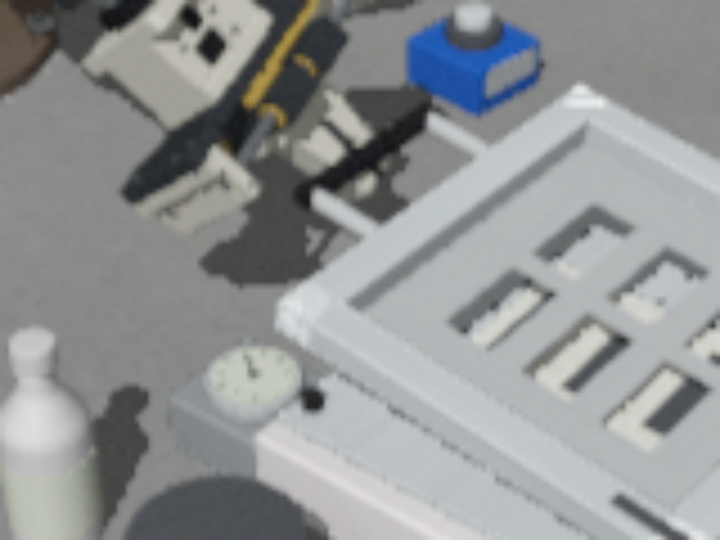

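The frame is lifting with the bar resting on the fingers, at about 8° and 3.4 N. I continue along the arc.

Emit:
play_rows --pt "0 0 0 0.002 0 0.01 0" --pt "0 0 0 0.002 0 0.01 0" --pt "0 0 0 0.002 0 0.01 0" --pt "0 0 0 0.003 0 0.01 0" --pt "0 0 0 0.003 0 0.01 0" --pt "0 0 0 0.004 0 0.01 0" --pt "0 0 0 0.004 0 0.01 0" --pt "0 0 0 0.004 0 0.01 0"

```text
t: 6.42
eef_pos: [0.4946, -0.0178, 0.1896]
ee_rot: [2.802, 0.717, -3.089]
force: [-0.6, -0.1, -2.0]
width: 0.0005
```

```bash
python3 lift.py
```

```text
6.425 [ 0.4946 -0.0178  0.1896] F [-0.6 -0.1 -2. ] q [-0.1  -0.09 -0.58 -0.87 -0.59 -0.67]
th 23.0 off 0.005 [-0.0048  0.0008  0.0011] rot [ 0.005 -0.003 -0.008]
5 [ 0.0168 -0.0003  0.0241]
10 [0.0309 0.0003 0.0481]
15 [0.0471 0.001  0.0708]
20 [0.0653 0.0017 0.0921]
```

Emit:
play_rows --pt "0 0 0 0.007 0 0.009 0" --pt "0 0 0 0.007 0 0.009 0" --pt "0 0 0 0.006 0 0.009 0" --pt "0 0 0 0.006 0 0.009 0" --pt "0 0 0 0.006 0 0.009 0" --pt "0 0 0 0.006 0 0.008 0"

```text
t: 7.18
eef_pos: [0.5299, -0.0164, 0.2432]
ee_rot: [2.798, 0.712, -3.089]
force: [-2.3, -0.7, 0.1]
width: 0.0002
```

```bash
python3 lift.py;  python3 - <<'E'
from station import *
import cv2
im,d=grab_frame("scene"); cv2.imwrite("pics/s4.png",cv2.resize(im[100:300,130:430],None,fx=2.5,fy=2.5))
E
```

```text
7.175 [ 0.5299 -0.0164  0.2432] F [-2.3 -0.7  0.1] q [-0.02 -0.11 -0.5  -0.72 -0.62 -0.89]
th 34.5 off 0.0018 [-0.0003  0.0009 -0.0015] rot [ 0.002 -0.008 -0.01 ]
5 [ 0.017  -0.0002  0.0238]
10 [0.0357 0.0006 0.0446]
15 [0.0561 0.0014 0.0636]
20 [0.0781 0.0023 0.0808]
```

View pics/s4.png

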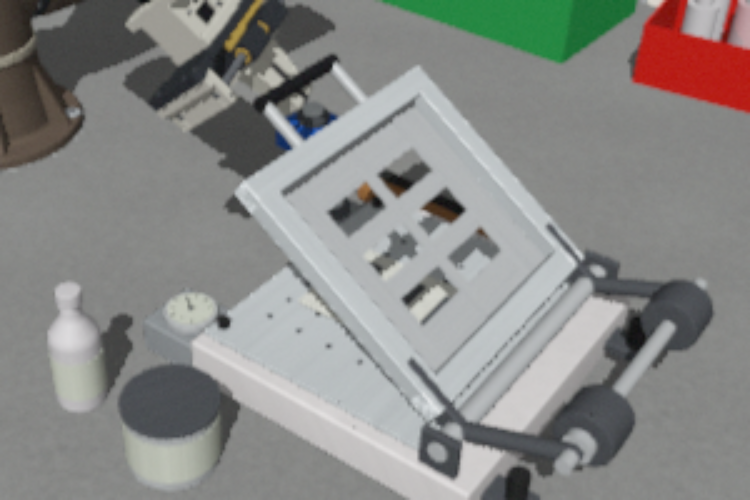

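At about 34° now. I go slowly past the balance point to about 46°.

Emit:
play_rows --pt "0 0 0 0.006 0 0.008 0" --pt "0 0 0 0.006 0 0.008 0" --pt "0 0 0 0.006 0 0.007 0" --pt "0 0 0 0.006 0 0.007 0" --pt "0 0 0 0.006 0 0.007 0" --pt "0 0 0 0.006 0 0.006 0" --pt "0 0 0 0.006 0 0.006 0"

```text
t: 8.1
eef_pos: [0.5767, -0.0167, 0.2974]
ee_rot: [2.799, 0.716, -3.089]
force: [-0.5, -0.3, -0.7]
width: 0.0005
```

```bash
python3 lift.py;  python3 - <<'E'
from station import *
import cv2
im,d=grab_frame("scene"); cv2.imwrite("pics/s5.png",cv2.resize(im[80:280,130:430],None,fx=2.5,fy=2.5))
E
```

```text
8.1 [ 0.5767 -0.0167  0.2974] F [-0.5 -0.3 -0.7] q [ 0.01 -0.1  -0.39 -0.62 -0.67 -1.03]
th 47.0 off 0.0017 [ 0.0011 -0.0013 -0.0001] rot [ 0.003 -0.005 -0.01 ]
5 [0.0201 0.0021 0.0183]
10 [0.0428 0.0031 0.0345]
15 [0.0668 0.0041 0.0487]
20 [0.092  0.0051 0.0607]
```

View pics/s5.png

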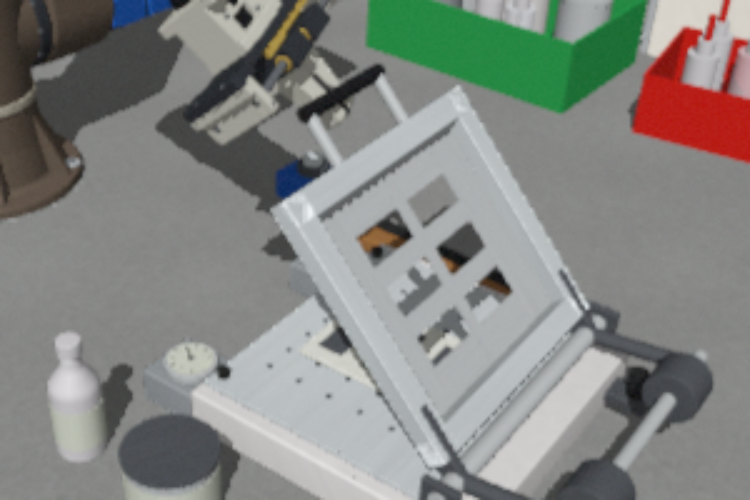

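Emit:
play_rows --pt "0 0 0 0 0 0 0" --pt "0 0 0 0 0 0 0" --pt "0 0 0 0 0 0 0" --pt "0 0 0 0 0 0 0" --pt "0 0 0 0 0 0 0" --pt "0 0 0 0 0 0 0"

```text
t: 8.9
eef_pos: [0.5771, -0.0168, 0.2976]
ee_rot: [2.799, 0.716, -3.089]
force: [0.8, 0.7, -0.4]
width: 0.0005
```

```bash
python3 - <<'E'
from station import *
import cv2
im,d=grab_frame("scene"); cv2.imwrite("pics/s6.png",cv2.resize(im[80:280,130:430],None,fx=2.5,fy=2.5))
print(get_state()['force'])
E
```

```text
[ 1.07491899 -0.50507798 -0.19504233]
```

View pics/s6.png

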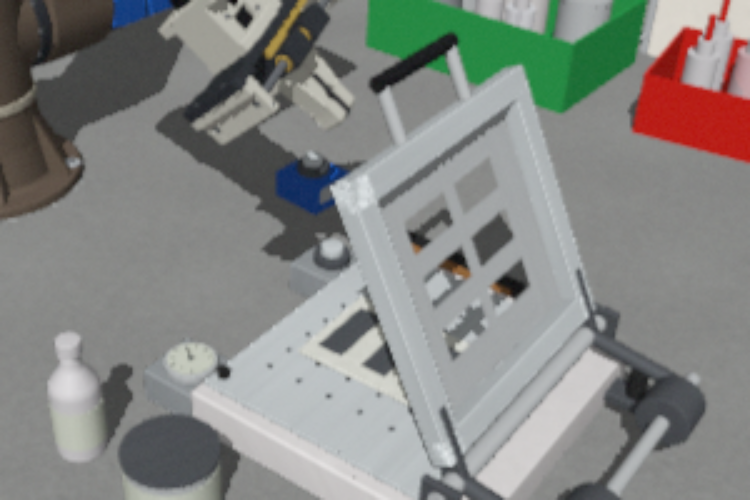

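The frame left the fingers and is rising on its own, clear of the gripper. The panel is still on the bed. Now I turn the tool down and go over to the button's side.

```bash
python3 - <<'E'
from go import *
T=R.from_matrix(np.column_stack([-xa,ya,[0,0,-1]]))
d,r=delta([.45,.09,.25],T); print(d.round(4),r.round(4))
print(ik(np.array([.49,.09,.1]),T,[.5,0,-.5,0,-1.1,-2]))
E
```

```text
[-0.1271  0.1068 -0.0476] [-0.3605  0.6926 -0.1335]
(array([ 5.76850265e-01,  2.08135865e-01, -5.54945549e-01, -3.75148076e-10,
       -8.07714914e-01, -2.10664659e+00]), array([ 4.70185002e-12,  1.35680078e-11,  4.95264940e-12, -1.57129374e-11,
        2.66402862e-11, -2.57820362e-12]))
```

Emit:
play_rows --pt "0 0 0 -0.04 0 -0.01 0" --pt "-0.06 0.115 -0.022 -0.04 0.01 0 0" --pt "-0.06 0.115 -0.022 -0.02 0.015 0 0" --pt "-0.06 0.115 -0.022 -0.01 0.02 0 0" --pt "-0.06 0.115 -0.022 -0.01 0.02 -0.01 0" --pt "-0.06 0.115 -0.022 0 0.02 -0.01 0" --pt "-0.06 0.115 -0.022 0 0.02 -0.02 0" --pt "0 0 0 0 0 0 0" --pt "0 0 0 0 0 0 0"

```text
t: 10.07
eef_pos: [0.4667, 0.0843, 0.2449]
ee_rot: [3.12, 0.039, -3.096]
force: [0.1, -0.6, 0.3]
width: 0.0006
```

```bash
cat > look.py <<'E'
import sys,cv2
from go import *
from station import *
nm=sys.argv[1]
T=R.from_matrix(np.column_stack([-xa,ya,[0,0,-1]]))
s,p,Rc=now(); print(s['t'],p.round(4),np.abs(s['qd']).max().round(3),"rot",(T*Rc.inv()).as_rotvec().round(4))
im,dep=grab_frame("wrist"); cv2.imwrite(f"pics/{nm}.png",im); np.save(f"pics/{nm}.npy",dep)
H=camera_params("wrist")["hand_eye"]; M=np.eye(4);M[:3,:3]=Rc.as_matrix();M[:3,3]=p
np.savez(f"pics/{nm}.npz",K=camera_params("wrist")["camera_matrix"],E=np.linalg.inv(M@H))
im,d=grab_frame("scene"); cv2.imwrite(f"pics/{nm}s.png",cv2.resize(im[60:280,130:430],None,fx=2.5,fy=2.5))
im,d=grab_frame("top"); cv2.imwrite(f"pics/{nm}t.png",im); np.save(f"pics/{nm}t.npy",d)
E
python3 look.py b1
```

```text
10.075 [0.4667 0.0843 0.2449] 0.027 rot [-0.0235  0.0378 -0.0053]
```

View pics/b1.png

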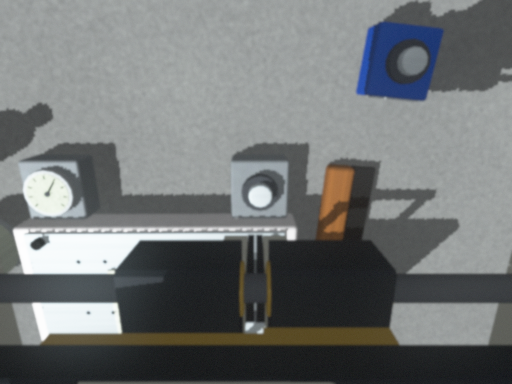

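View pics/b1s.png

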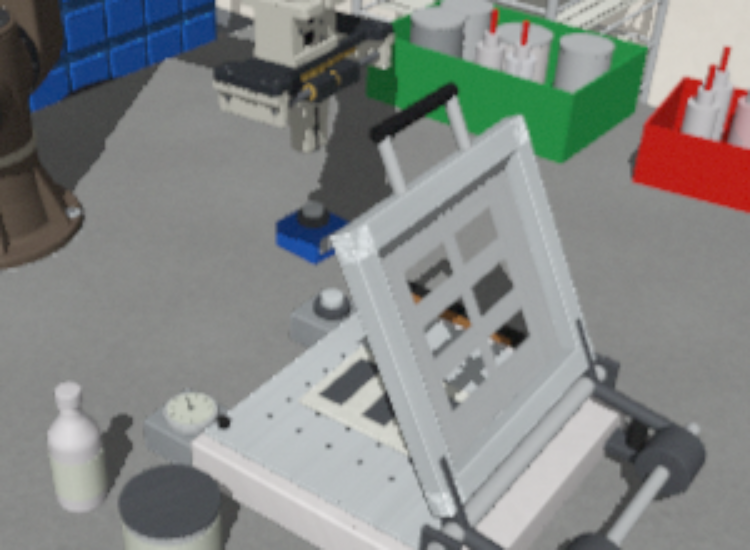

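View pics/b1t.png

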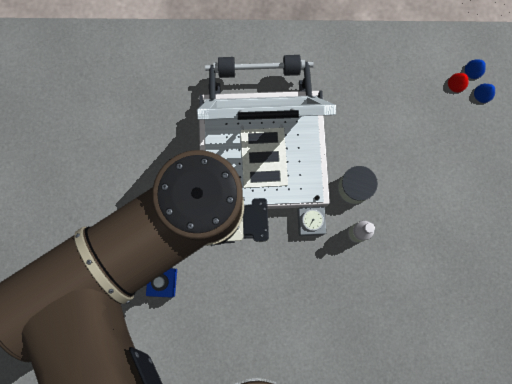

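The frame stands raised and has not moved since the last view, so it is on its stops. The panel is on the bed. In the wrist view the button is at about (261,190) on the grey pod, with the decoy at (412,60). I measure both in crops.

```bash
python3 - <<'E'
from h import *
import cv2
im=cv2.imread("pics/b1.png")[150:230,220:300]; cv2.imwrite("pics/b1c.png",cv2.resize(im,None,fx=7,fy=7,interpolation=cv2.INTER_CUBIC))
K,E,D=load("b1")
for u,v in [(261,190),(258,188),(264,193),(245,205),(48,192)]: print(u,v,px(K,E,u,v,D[v,u]).round(4))
K,E,_=load("top0"); D=np.load("pics/b1t.npy")
for u,v in [(255,115),(268,115),(285,115)]: print("bar",px(K,E,u,v,D[v,u]).round(4))
E
```

```text
261 190 [0.4874 0.097  0.0597]
258 188 [0.4855 0.0937 0.0591]
264 193 [0.4907 0.1004 0.0597]
245 205 [0.5133 0.0806 0.0381]
48 192 [ 0.5025 -0.136   0.0477]
bar [0.6526 0.0087 0.3735]
bar [ 0.654  -0.015   0.3701]
bar [ 0.6541 -0.0459  0.3704]
```

View pics/b1c.png

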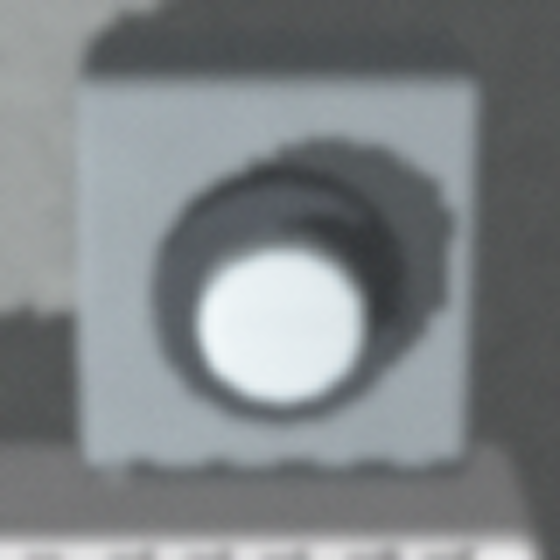

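```bash
python3 - <<'E'
from h import *
K,E,D=load("b1"); print(px(K,E,260.1,196.3,z=.0595).round(4), px(K,E,260,196,D[196,260]).round(4))
from go import *
T=R.from_matrix(np.column_stack([-xa,ya,[0,0,-1]]))
p=px(K,E,260.1,196.3,z=.0595); 
print(delta([p[0],p[1],.0595+.011+.025],T))
E
```

```text
[0.4947 0.0964 0.0595] [0.4944 0.0963 0.0593]
(array([ 0.02828597,  0.01273307, -0.14998773]), array([-0.0242197 ,  0.0387467 , -0.00426114]))
```

Emit:
play_rows --pt "-0.012 0.02 -0.002 0.014 0.006 -0.05 0" --pt "-0.012 0.02 -0.002 0.014 0.006 -0.05 0" --pt "0 0 0 0.003 0.002 -0.035 0" --pt "0 0 0 0 0 -0.01 0" --pt "0 0 0 0 0 0 0"

```text
t: 10.85
eef_pos: [0.4996, 0.0958, 0.1036]
ee_rot: [3.135, 0.012, -3.103]
force: [-0.2, -0.1, 0.9]
width: 0.0004
```

```bash
python3 look.py b2; python3 - <<'E'
from h import *
K,E,D=load("b1")
for u,v in [(246,193),(250,203),(258,206),(245,188)]: print(px(K,E,u,v,D[v,u]).round(4))
from go import *
T=R.from_matrix(np.column_stack([-xa,ya,[0,0,-1]]))
print(delta([.4945,.0957,.0705],T))
E
```

```text
10.85 [0.4996 0.0958 0.1036] 0.014 rot [-0.0073  0.0115  0.0027]
[0.495  0.0811 0.0489]
[0.5065 0.086  0.0492]
[0.5103 0.0953 0.048 ]
[0.4892 0.0798 0.049 ]
(array([-0.00586384, -0.00081891, -0.03412951]), array([-0.00864763,  0.01364773,  0.00241741]))
```

View pics/b2.png

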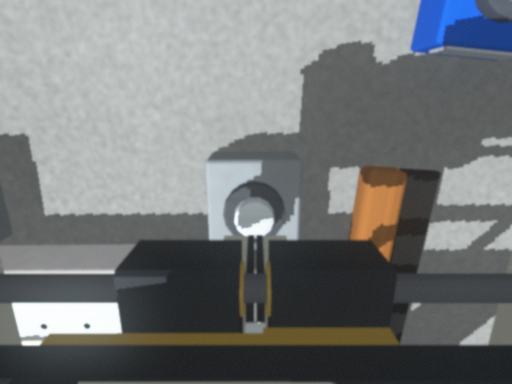

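The housing rim is at 0.049, below the fully pressed level of 0.0535. The fingers are over the button, and I press straight down.

Emit:
play_rows --pt "-0.008 0.013 0 -0.005 -0.001 -0.012 0" --pt "0 0 0 -0.001 0 -0.012 0" --pt "0 0 0 0 0 -0.006 0" --pt "0 0 0 0 0 -0.004 0"

```text
t: 11.5
eef_pos: [0.4947, 0.0961, 0.0706]
ee_rot: [3.139, 0.004, -3.103]
force: [-0.8, -0.2, 1.5]
width: 0.0003
```

Emit:
play_rows --pt "0 0 0 0 0 -0.003 0" --pt "0 0 0 0 0 -0.003 0" --pt "0 0 0 0 0 -0.003 0"

```text
t: 11.88
eef_pos: [0.4951, 0.0961, 0.0643]
ee_rot: [3.141, 0.004, -3.101]
force: [-21.9, 0.8, 54.2]
width: 0.0003
```

Bottomed out: the travel was about 6 mm and the force rose sharply. I release straight up.

Emit:
play_rows --pt "0 0 0 0 0 0.003 0" --pt "0 0 0 0 0 0.01 0" --pt "0 0 0 0 0 0.03 0" --pt "0 0 0 -0.01 0 0.05 0" --pt "0 0 0 -0.02 0 0.05 0" --pt "0 0 0 -0.02 0 0.03 0" --pt "0 0 0 0 0 0 0" --pt "0 0 0 0 0 0 0"

```text
t: 12.88
eef_pos: [0.4435, 0.0957, 0.2446]
ee_rot: [3.139, 0.006, -3.101]
force: [-0.3, 0.4, -0.1]
width: 0.0002
```

```bash
python3 look.py b3; python3 - <<'E'
from h import *
import cv2
im=cv2.imread("pics/b3.png"); g=im[140:235,200:330]; cv2.imwrite("pics/b3c.png",cv2.resize(g,None,fx=5,fy=5))
K,E,D=load("b3")
from kin import *
u,v=map(int,np.round(proj(K,E,[.4945,.0957,.0595]))); print(u,v,[px(K,E,u+i,v+j,D[v+j,u+i]).round(4) for i,j in ((0,0),(-4,0),(4,0),(0,4))])
E
```

```text
12.875 [0.4435 0.0957 0.2446] 0.019 rot [-0.0027  0.0054  0.0006]
252 221 [array([0.494 , 0.0961, 0.0592]), array([0.4938, 0.0917, 0.0603]), array([0.4932, 0.1005, 0.0608]), array([0.4986, 0.0963, 0.0597])]
```

View pics/b3c.png

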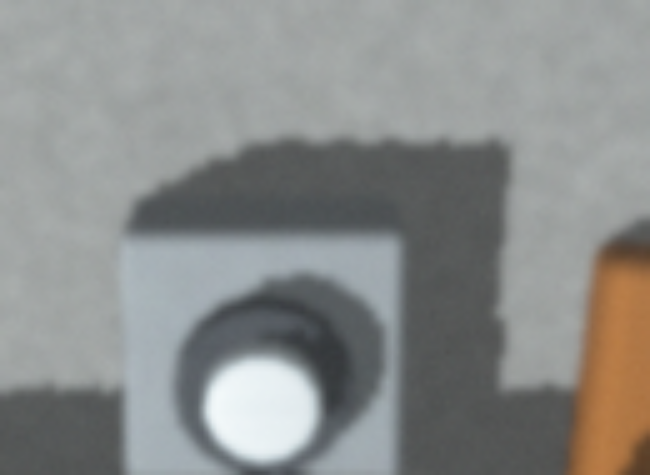

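View pics/b3s.png

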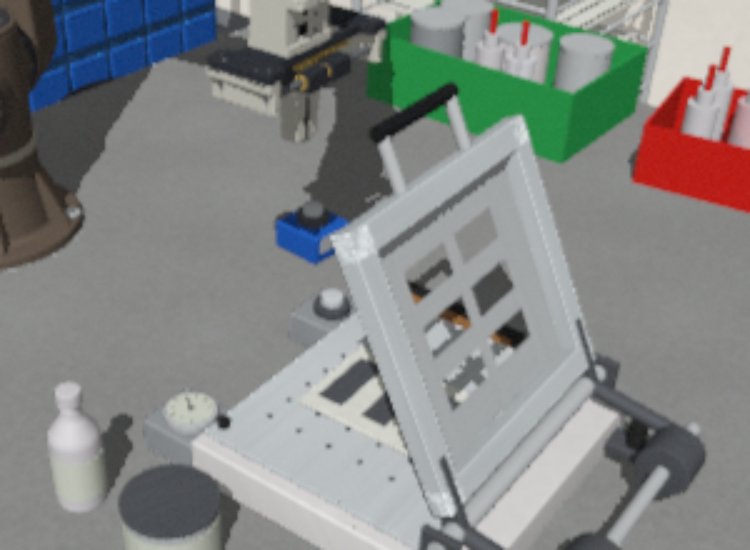

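The button is back out, its top at about 0.060 (crop (262,408)). The frame is still fully raised, and the panel, bottle and tin are in place.

```bash
python3 -c "
from station import *
print(job_done())"
```

```text
the job is handed in; nothing more can be done
None
```

The frame is fully raised on its own, and the vacuum release button was then pressed in and came back out. I handed the job in at about 13 s of the 46 s allowed.

- **Frame:** I pushed it up with the closed fingers under the lifting bow, at 5 to 6 N on the wrist at most, to about 47°. It went the rest of the way to its stops by itself. The bar measured about 0.37 m high there, against 0.365 m expected at 1.10 rad, and it looked the same in every view after that.
- **Button:** I pressed the one on the grey pod; the blue look-alike was left alone. The fingertips travelled about 6.3 mm, against a 6 mm stroke, until the force rose sharply. The button's top then read about 0.060 m again, the same as before the press.
- **Surroundings:** In the last pictures the panel is on the bed, and the bottle and tin are where they were. The part of the squeegee in view looked undisturbed. The gripper was clear of everything.

Two readings to note:
- **Press force:** When the button bottomed out, the wrist read 54 N vertically and 22 N sideways. That is below the 120 N wrist limit and was pressed by the fingertips. It is above the 40 N limit for the arm or gripper body, if fingertips count towards that.
- **Button position:** One early wrist-camera reading, taken just after a move, was about 10 mm off the top camera's. A later one agreed within about 2 mm, and I used that.

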